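# Roll a hexagonal coupler sight hole up and pin it under the inspection bridge

## Task

A hexagonal steel coupler with a sight hole in one of its six flats lies between the guide bars of the inspection bridge. Without lifting it off the bench, roll it over flat by flat until the sight hole is on top and slide it in under the bridge plate, flush against the fence; then press the black-knobbed plunger all the way down so that its pin drops into the sight hole and locks the coupler for gauging. Leave the two waiting couplers and everything else on the bench where they are.

Things in the scene. Friction and masses are not known exactly. Their poses are not given: they have to be found in the camera images.
- bridge: inspection bridge of grey-painted and dark bare steel, fixed to the bench. Origin on the bench exactly under the pin; x runs along a coupler lying in it, y points out along the lane to its open end, z up. Guide bars 14 mm wide, 20 mm high, inner faces at x = -57 and +57 mm, run from y = -60 to +162 mm. Between the guides is bare bench: the lane
- lane_mouth (a point): on the bench in the middle of the lane's open end, 162 mm from the pin; axes as the bridge's
- plate_edge (a point): middle of the lower edge of the bridge plate on the lane side, 78 mm above the bench. The plate (12 mm thick, x -71 to +71, y -56 to +60 mm, on two posts at y -56 to +8 mm) overhangs the seat, so what pushes a coupler home must slant in under this edge from the open end, about 30 to 50 degrees from vertical
- fence (a point): middle of the fence's face towards the lane, where a seated coupler's side edge touches, 23 mm above the bench. The steel fence is 36 mm high, crosses the whole lane, face at y = -26.6 mm of the bridge
- seat (a point): fixed point: where the centre of a coupler is when it lies flush against the fence, 23 mm above the bench, under the pin; axes as the bridge's
- plunger (a joint): how far the plunger is pressed down, m: 0 raised (the start), 0.030 fully down. It stays where it is left; moving it takes about 4 N. Its 9 mm pin with coned tip has the tip 60 mm above the bench when raised and 30 mm when down, 16 mm inside a coupler whose sight hole is on top. On a plain flat it stops after 14 mm
- plunger_top (a point): centre of the top of the plunger's round black knob, 32 mm across, 16 mm high; 166 mm above the bench when raised, 136 mm when fully down. Below it a bush 42 mm wide stands on the plate, its top at 115 mm
- coupler_a_center (a point): centre, on the bore axis, of one of three alike bored hexagonal steel couplers: 110 mm long, 46 mm across flats, flats 26.6 mm wide, 53 mm over opposite edges, 0.5 to 0.9 kg, friction about 0.6. x along the bore, z out through the sight hole: a 17 mm round hole through the 9 mm wall, in the middle of one flat only. Hole on top = z up
- coupler_b_center (a point): second coupler, same point and axes. One of the three lies in the lane, its centre 95 to 125 mm from the seat; the other two wait on the bench behind the fence (negative y of the bridge). Which is in the lane varies, and with it how many flats its hole is from the top: one, two or three rolls towards the bridge
- coupler_c_center (a point): third coupler, same point and axes. One roll over an edge turns a coupler 60 degrees and carries it 26.6 mm along the lane; it then lies still on the next flat. Pushed near its upper edge, or levered up from under its side edge, a coupler tips over; pushed level at or below half height it slides. It has 2 mm of play to each guide
- cube_mould: bystander: black two-gang cube mould, 93 x 160 x 62 mm, origin under its centre
- spanner: bystander: open-ended spanner, 198 mm long, lying flat, origin under its centre
- caliper: bystander: vernier caliper, 220 mm long, lying flat, origin under its centre
- tape_roll: bystander: roll of tape, 98 mm across, 48 mm high, origin under its centre
- sample_tin: bystander: aluminium tin, 59 mm across, 38 mm high, origin under its centre
- sample_jar_tall: bystander: clear screw jar, 66 mm across, 116 mm high, origin under its centre
- sample_jar_short: bystander: clear screw jar, 62 mm across, 94 mm high, origin under its centre
There are look-alikes about, which are no part of the job. Leave any red look-alike of the part that bears coupler_c_center alone.

How it is judged:
By the outcome, as a careful person would: the job done as asked, in the order asked, and still so for the second after the job is handed in, with the robot touching nothing.
It also fails if it takes over 58 s, if anything falls off the work surface, if the arm or the gripper's body presses on something with over 40 N, if the wrist force passes 120 N, or if a joint passes its speed limit or range.

## Robot

A 7-joint arm with a two-finger parallel gripper is mounted at the origin on a cart in front of the work surface, level with it; the furniture and walls round the work are solid. World frame = base frame: x ahead of the robot, y to its left, z up, the work surface at z = 0. Lengths are in m, angles in rad, forces in N, time in s.
With the tool pointing down it reaches from about 0.4 to 0.85 m from the base axis. Payload 4.5 kg.
Tool frame: the origin (TCP) lies at the very end of the fingers, on their centre line; the grasp point (between the pads) lies 19 mm behind it; z points along the fingers, y is the line along which they close (so a half turn about z gives the same grasp; the last joint's range is limited). The gripper opens to 88 mm and grips with 3 to 60 N. Pads are 18 mm wide; open, the fingers measure 123 mm over their backs; the gripper's body (75 mm by 187 mm) begins 45 mm behind the grasp point.
Start: joints at [1.383, 0.689, -0.195, 1.565, 0.157, 0.902, -0.215], TCP at [0.138, -0.61, 0.239] pointing down, gripper open.
Joint ranges: [-3.01, 3.01], [-0.46, 2.08], [-1.47, 1.51], [0.13, 2.56], [-1, 4.14], [0.04, 2.09], [-2.66, 2.66]. Speed limits (rad/s): [2.57, 2.57, 3.14, 3.14, 3.14, 3.14, 3.14].

## Interface

Orientations are given as a unit quaternion [x, y, z, w].
In Python, from plant import r gives the robot as it stands. The module is installed in compiled form; this text tells all that it offers.
- The arm moves only by the tool step_arm, never from a script. Its argument "increments" is a list of rows, each a list of 2 entries, a list of its own where there are three numbers: the shift along the world's x, y, z in cm, then the turn, a rotation vector about the world's x, y, z in degrees. A call has exactly 10 rows; each row shifts and turns the commanded pose from where the row before left it; what a row does not reach is not made up. A row lasts 1/10 s, in which the tool goes at most 50 mm and 8.59 degrees, less where a joint would pass 70% of its speed; a pose out of reach is approached as far as the arm can. A call is refused whole if a number of a shift passes 5 or a number of a turn 8.59, either way. A call with a gripper value outside its range is refused whole. "fingers" is the opening, from 0 (shut) to 1 (fully open), set as the call begins (left out, the last holds). The fingers move at their own pace and stop on an object; "grip_force" is the grip in N (left out, the last holds). Time passes only in rows, so rows that do not move let the fingers close, or fill a call up. It gives the time, the measured TCP pose, the force, the opening and the grip force at its end, in the units of the state.
- r.get_state(): the state, without advancing time (a new reading comes with each control period).
- r.snapshot(name): name is "scene" or "side" or "wrist"; returns (picture, depth): 480x640x3 uint8, red, green, blue; 480x640 float32, m along the optical axis (not along the pixel's ray), 0 where there is no reading.
- r.calibration(name): a dict with "fov_y" (degrees; the focal length in pixels is half the picture's height over the tangent of half this angle, whatever the lens; pixels are square), "cx", "cy" (the principal point, pixels), "R" (3x3) and "t" (3): a world point X has camera coordinates R X + t. Camera axes: x right, y down, z forward; pixel columns grow to the right and rows downward; lengths in m; the calibration is good to about 2 mm. A picture is of the moment at which its call begins: read the wrist's pose just before it. calibration takes no time and is no camera call; for the wrist camera it gives the pose at the moment of the call.
- r.finish_job(): hands the job in; it is judged then, once.
The state is a dict: "clock": time; "q": joint angles; "qd": joint speeds; "joint_torque": joint torques, N m; "tool_pos": TCP position; "eef_rot": TCP orientation; "contact_force": force on the tool from outside, world axes, zero at the start; "moment": the same for the moment, N m; "opening": opening from 0.0 (shut) to 1.0 (fully open); "finger_force": force on a finger pad.
Only numpy, scipy, OpenCV 4.12 (cv2) and the standard library are available. Lean on these libraries where they do the work, as an engineer would, in place of code of your own. Each camera call takes 0.05 s, during which the arm holds its last target. There are 200 camera calls.

## Working session

There is one attempt and no reset: what is moved stays moved. The work goes in short steps, Python scripts to look and compute and a tool call to move; the robot and the scene stay as the last step left them, time stands still between calls to the robot, and variables do not carry over. Pictures are saved under pics/ and viewed, at most 10 in all, crops included, and the job is handed in when it is done.

Besides the shell and the picture viewer there is one more tool, called after "Request:" as name([rows], argument=value, ...), one row to a line, values as JSON. step_arm: Moves the arm, as the interface text tells. Its arguments: {"type":"object","properties":{"increments":{"type":"array","items":{"type":"array"}},"fingers":{"type":"number"},"grip_force":{"type":"number"}},"required":["increments"]}

```bash
mkdir -p pics; cat > h.py <<'E'
import numpy as np, cv2
from plant import r
def snap(n,f):
    c=r.calibration(n); im,d=r.snapshot(n); cv2.imwrite(f'pics/{f}.png',im[:,:,::-1]); np.savez(f'pics/{f}.npz',im=im,d=d,R=c['R'],t=c['t'],f=240/np.tan(np.radians(c['fov_y']/2)),cx=c['cx'],cy=c['cy']); return im,d,c
def L(f): return np.load(f'pics/{f}.npz')
def ray(c,u,v):
    R=c['R'];o=-R.T@c['t']; return o,R.T@np.array([(u-c['cx'])/c['f'],(v-c['cy'])/c['f'],1.])
def onz(c,u,v,z):
    o,k=ray(c,u,v); return o+k*(z-o[2])/k[2]
def dep(c,u,v,w=1):
    d=c['d'][v-w:v+w+1,u-w:u+w+1]; d=np.median(d[d>0]) if (d>0).any() else np.nan
    o,k=ray(c,u,v); return o+k*d
def proj(c,X):
    p=c['R']@np.asarray(X)+c['t']; return p[:2]/p[2]*c['f']+[c['cx'],c['cy']]
E
python3 - <<'E'
from h import *
for n in('scene','side'):
    im,d,c=snap(n,n+'0'); print(n,-np.array(c['R']).T@c['t'],c['fov_y'])
print(r.get_state())
E
```

```text
scene [-0.60029133  1.05753358  0.88142708] 52.82444177350628
side [-0.01643434 -0.29746202  1.28155585] 57.71439760645451
{'clock': 0.1, 'q': array([ 1.38281691,  0.68986649, -0.19453162,  1.5662261 ,  0.15728902,
        0.90248088, -0.21508576]), 'qd': array([-0.00119172, -0.00077776,  0.00175218, -0.00325214,  0.00137863,
       -0.00076151,  0.00086551]), 'joint_torque': array([-3.76038850e-03, -5.28498030e+01, -1.27155595e+00, -1.53835380e+01,
       -5.25184732e-02,  2.00352610e-03,  6.71824000e-05]), 'tool_pos': array([ 0.13732454, -0.6091597 ,  0.23801521]), 'eef_rot': array([ 9.93852687e-01,  1.10707744e-01, -1.37953999e-04, -7.83450718e-04]), 'contact_force': array([-0.71801896, -0.1654321 , -0.99671463]), 'moment': array([-0.03761426, -0.0517384 ,  0.02853023]), 'finger_force': 0.0, 'opening': 1.0013893667067353}
```

View pics/scene0.png

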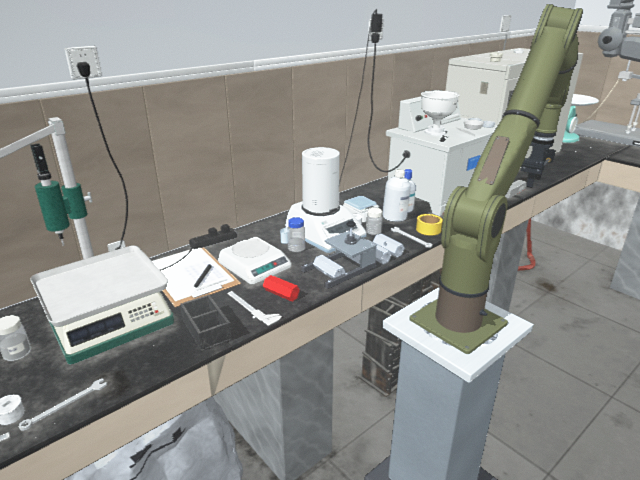

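View pics/side0.png

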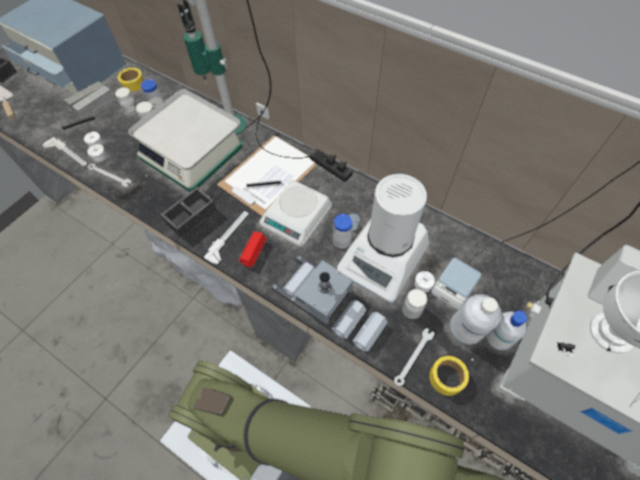

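The side view shows the bridge at about (322,292) with its black knob at (325,280). The lane coupler is at (298,278), the waiting couplers are at (350,318) and (370,330), and the red look-alike is at (253,249). I'll enlarge this area and get coordinates.

```bash
python3 - <<'E'
from h import *
c=L('side0')
im=c['im'][:,:,::-1]
cv2.imwrite('pics/crop1.png',cv2.resize(im[220:370,240:440],None,fx=4,fy=4,interpolation=cv2.INTER_CUBIC))
for n,u,v in [('knob',325,278),('lanecoup',298,278),('w1',350,318),('w2',370,330),('red',253,249),('plate',312,290)]:
    print(n,dep(c,u,v).round(3), onz(c,u,v,0.046).round(3))
E
```

```text
knob [0.435 0.004 0.168] [0.484 0.038 0.046]
lanecoup [0.438 0.109 0.046] [0.438 0.109 0.046]
w1 [ 0.413 -0.098  0.048] [ 0.414 -0.098  0.046]
w2 [ 0.415 -0.166  0.045] [ 0.414 -0.167  0.046]
red [0.444 0.293 0.046] [0.444 0.293 0.046]
plate [0.411 0.036 0.091] [0.428 0.049 0.046]
```

View pics/crop1.png

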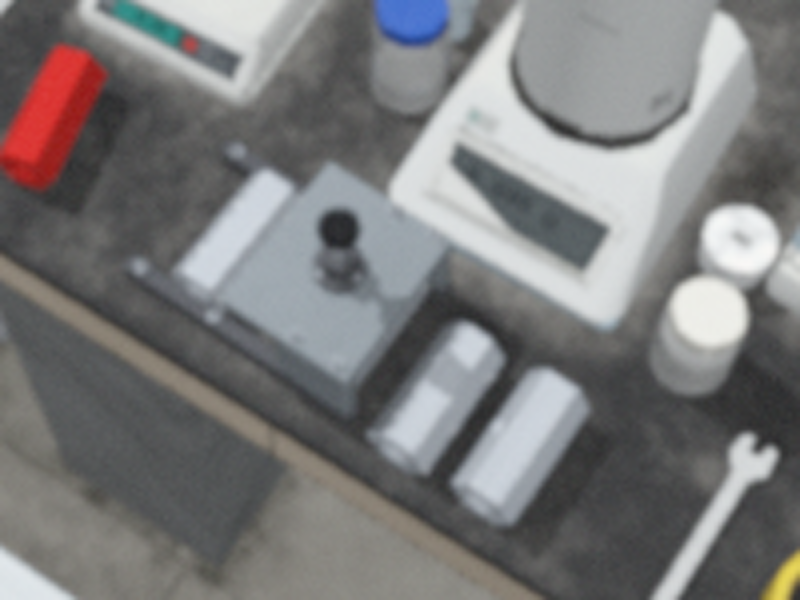

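The crop shows the plate with the knob at (338,228). The lane coupler is at (235,235), with its visible top flat plain. The two waiting couplers are at (440,395) and (520,445), behind the fence. The red one at (50,115) is the look-alike, so I leave it. Next, the bridge pose from the plate top and the coupler's top flat.

```bash
cat >> h.py <<'E'
def cloud(c):
    v,u=np.mgrid[0:480,0:640]; d=c['d']; k=np.stack([(u-c['cx'])/c['f']*d,(v-c['cy'])/c['f']*d,d],-1)
    P=(k-c['t'])@c['R']; P[d<=0]=np.nan; return P
def rect(P,m):
    return cv2.minAreaRect((P[m][:,:2]*1000).astype(np.float32))
E
python3 - <<'E'
from h import *
c=L('side0'); P=cloud(c); x,y,z=P[...,0],P[...,1],P[...,2]
m=(z>.084)&(z<.097)&(x>.33)&(x<.53)&(y>-.08)&(y<.09)
m=cv2.morphologyEx(m.astype(np.uint8),cv2.MORPH_OPEN,np.ones((3,3)))>0
print('plate',rect(P,m),m.sum(),np.nanmedian(z[m]))
m=(z>.152)&(z<.18)&(x>.38)&(x<.5)&(y>-.08)&(y<.09)
print('knob',np.nanmean(P[m],0),rect(P,m),m.sum())
m=(z>.041)&(z<.051)&(x>.36)&(x<.52)&(y>.07)&(y<.15)
m=cv2.morphologyEx(m.astype(np.uint8),cv2.MORPH_OPEN,np.ones((2,2)))>0
print('coup',rect(P,m),m.sum(),np.nanmedian(P[m],0))
E
```

```text
plate ((440.42962646484375, 12.432544708251953), (117.01325225830078, 143.8491668701172), 88.10148620605469) 1435 0.09054228221139549
knob [0.43821185 0.00933984 0.16535685] ((439.0512390136719, 10.398163795471191), (29.557703018188477, 29.359024047851562), 27.809616088867188) 94
coup ((438.0778503417969, 112.41754913330078), (105.85482025146484, 46.9321403503418), 21.821340560913086) 288 [0.43818495 0.10238086 0.04547492]
```

Request:
step_arm([
  [[3,3,2],[0,0,0]],
  [[3,3,2],[0,0,0]],
  [[3,3,2],[0,0,0]],
  [[3,3,2],[0,0,0]],
  [[3,4,1],[0,0,0]],
  [[3,4,1],[0,0,0]],
  [[2,4.5,1],[0,0,0]],
  [[2,4.5,1],[0,0,0]],
  [[2,4.5,1],[0,0,0]],
  [[2,4.5,1],[0,0,0]],
], fingers=0.6)

```text
clock: 1.1
tool_pos: [0.3961, -0.2302, 0.3784]
eef_rot: [0.994, 0.111, -0.0, -0.0]
contact_force: [1.0, 0.2, -0.8]
opening: 0.605
finger_force: 0.0
```

Request:
step_arm([
  [[0.5,5,0],[0,0,8.4]],
  [[0.5,5,0],[0,0,8.4]],
  [[0.5,5,0],[0,0,8.4]],
  [[0.5,5,0],[0,0,8.4]],
  [[0.5,5,0],[0,0,8.4]],
  [[0.5,5,0],[0,0,8.4]],
  [[0.5,5,0],[0,0,8.4]],
  [[0.5,5,0],[0,0,8.4]],
  [[0.5,5,0],[0,0,8.2]],
  [[0,5,0],[0,0,0]],
])

```text
clock: 2.1
tool_pos: [0.4411, 0.267, 0.3776]
eef_rot: [0.718, 0.696, -0.0, 0.0]
contact_force: [-0.4, -0.4, -0.6]
opening: 0.598
finger_force: 0.0
```

```bash
python3 - <<'E'
from h import *
s=r.get_state();print(s['q'].round(2),s['tool_pos'],s['eef_rot'].round(3))
im,d,c=snap('wrist','w1'); print(-c['R'].T@c['t'],c['R'][2],c['R'][0])
E
```

```text
[-0.18  0.45 -0.71  1.66  0.32  1.15 -1.01] [0.44105831 0.26700548 0.37764922] [ 0.718  0.696 -0.     0.   ]
[0.44330724 0.33313315 0.52220497] [-0.00800111 -0.26093263 -0.96532385] [ 9.99493202e-01 -3.18313920e-02  3.19881847e-04]
```

View pics/w1.png

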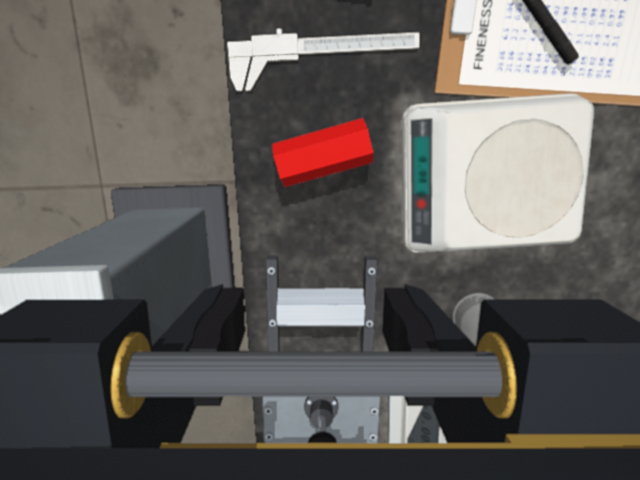

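The wrist view shows the lane guides at columns 270–372, with the coupler between them at rows 288–325. Neither visible flat shows a hole, so the count is probably two or three rolls. I'll look from lower down at the outer flats.

Request:
step_arm([
  [[0,-1,-3],[-5,0.16,0]],
  [[0,-1,-3],[-5,0.16,0]],
  [[0,-1,-3],[-5,0.16,0]],
  [[0,-1,-3],[-5,0.16,0]],
  [[0,-1,-3],[-5,0.16,0]],
  [[0,-1,-3],[-5,0.16,0]],
  [[0,-0.5,-3],[-5,0.16,0]],
  [[0,0,0],[-4,0.13,0]],
  [[0,0,0],[0,0,0]],
  [[0,0,0],[0,0,0]],
])

```text
clock: 3.15
tool_pos: [0.4408, 0.2007, 0.1681]
eef_rot: [0.677, 0.656, -0.239, 0.232]
contact_force: [0.5, -1.0, -0.7]
opening: 0.599
finger_force: 0.0
```

```bash
python3 - <<'E'
from h import *
s=r.get_state();print(s['q'].round(2),s['tool_pos'],s['eef_rot'].round(3))
im,d,c=snap('wrist','w2'); C=L('w2'); print(-c['R'].T@c['t'],c['R'][2])
P=cloud(C);x,y,z=P[...,0],P[...,1],P[...,2]
p=proj(C,[.443,.112,.03]).astype(int);print(p)
a,b=max(p[0]-100,0),max(p[1]-75,0)
q=im[b:b+150,a:a+200,::-1]; cv2.imwrite('pics/w2c.png',cv2.resize(q,None,fx=4,fy=4,interpolation=cv2.INTER_CUBIC)); print(a,b)
m=(z>.042)&(z<.051)&(x>.36)&(x<.52)&(y>.07)&(y<.16)
print(rect(P,m),m.sum())
m=(z>.008)&(z<.055)&(x>.43)&(x<.45)&(y>.07)&(y<.17)
for Y in np.arange(.08,.15,.005):
  k=m&(abs(y-Y)<.0025); print(round(Y,3),k.sum(),np.round(z[k].max(),4) if k.any() else 0, end='; ')
E
```

```text
[-0.59  0.88 -0.41  1.73  0.69  1.31 -1.42] [0.44075376 0.20074268 0.16809948] [ 0.677  0.656 -0.239  0.232]
[0.4454905  0.34371137 0.23843873] [-0.02609098 -0.80911946 -0.5870647 ]
[319 196]
219 121
((444.777099609375, 109.1739501953125), (30.216272354125977, 109.93880462646484), 88.06268310546875) 4069
0.08 0 0; 0.085 0 0; 0.09 0 0; 0.095 53 0.0454; 0.1 108 0.0458; 0.105 116 0.046; 0.11 120 0.0458; 0.115 120 0.046; 0.12 178 0.0458; 0.125 397 0.0447; 0.13 418 0.0369; 0.135 199 0.0278; 0.14 0 0; 0.145 0 0;
```

View pics/w2c.png

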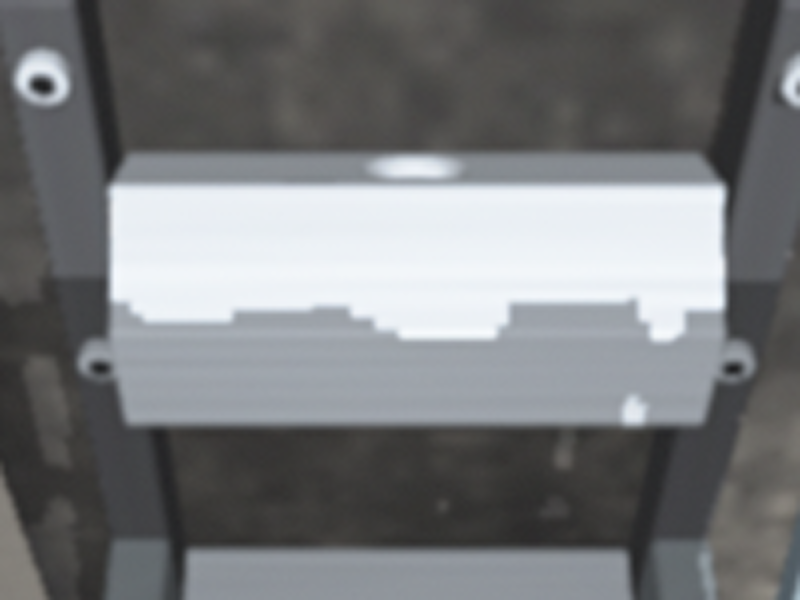

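The crop is upside down because the camera faces −y. The sight hole shows at (415,167), on the lower flat facing the open end, so the job needs two rolls. The coupler's centre is about 99 mm from the pin. I'll spin the tool half a turn so the camera is on the upper side, clear of the red part.

Request:
step_arm([
  [[0,0,0],[-0.18,-5.35,-6.6]],
  [[0,0,0],[-0.18,-5.35,-6.6]],
  [[0,0,0],[-0.18,-5.35,-6.6]],
  [[0,0,0],[-0.18,-5.35,-6.6]],
  [[0,0,0],[-0.18,-5.35,-6.6]],
  [[0,0,0],[-0.18,-5.35,-6.6]],
  [[0,0,0],[-0.18,-5.35,-6.6]],
  [[0,0,0],[-0.18,-5.35,-6.6]],
  [[0,0,0],[-0.18,-5.35,-6.6]],
  [[0,0,0],[-0.18,-5.35,-6.6]],
])

```text
clock: 4.2
tool_pos: [0.4413, 0.2, 0.1694]
eef_rot: [0.943, 0.022, -0.019, 0.332]
contact_force: [0.3, 0.4, -0.8]
opening: 0.602
finger_force: 0.0
```

```bash
python3 - <<'E'
from h import *
from scipy.spatial.transform import Rotation as Ro
s=r.get_state();print(s['q'].round(2),s['tool_pos'],Ro.from_quat(s['eef_rot']).as_matrix().round(3))
E
```

```text
[-0.83  0.85  0.03  1.75  0.46  1.12 -2.65] [0.44130235 0.20003199 0.16937729] [[ 0.998  0.053 -0.021]
 [ 0.028 -0.778 -0.628]
 [-0.05   0.626 -0.778]]
```

Request:
step_arm([
  [[0,0,0],[0.18,5.35,6.6]],
  [[0,0,0],[0.18,5.35,6.6]],
  [[0,0,0],[0.18,5.35,6.6]],
  [[0,0,0],[0.18,5.35,6.6]],
  [[0,0,0],[0.18,5.35,6.6]],
  [[0,0,0],[0.18,5.35,6.6]],
  [[0,0,0],[0.18,5.35,6.6]],
  [[0,0,0],[0.18,5.35,6.6]],
  [[0,0,0],[0.18,5.35,6.6]],
  [[0,0,0],[0.18,5.35,6.6]],
])

```text
clock: 5.2
tool_pos: [0.4415, 0.2, 0.1696]
eef_rot: [0.677, 0.657, -0.239, 0.231]
contact_force: [-0.4, -0.5, -0.3]
opening: 0.601
finger_force: 0.0
```

Request:
step_arm([
  [[0,0,0],[0.18,5.35,6.6]],
  [[0,0,0],[0.18,5.35,6.6]],
  [[0,0,0],[0.18,5.35,6.6]],
  [[0,0,0],[0.18,5.35,6.6]],
  [[0,0,0],[0.18,5.35,6.6]],
  [[0,0,0],[0.18,5.35,6.6]],
  [[0,0,0],[0.18,5.35,6.6]],
  [[0,0,0],[0.18,5.35,6.6]],
  [[0,0,0],[0.18,5.35,6.6]],
  [[0,0,0],[0.18,5.35,6.6]],
])

```text
clock: 6.2
tool_pos: [0.4416, 0.1997, 0.1696]
eef_rot: [0.055, 0.941, -0.333, 0.009]
contact_force: [-0.5, -0.5, -0.3]
opening: 0.6
finger_force: 0.0
```

Request:
step_arm([
  [[0,0,0],[0.18,5.35,6.6]],
  [[0,0,0],[0.18,5.35,6.6]],
  [[0,0,0],[0.18,5.35,6.6]],
  [[0,0,0],[0.18,5.35,6.6]],
  [[0,0,0],[0.18,5.35,6.6]],
  [[0,0,0],[0.18,5.35,6.6]],
  [[0,0,0],[0.18,5.35,6.6]],
  [[0,0,0],[0.18,5.35,6.6]],
  [[0,0,0],[0.18,5.35,6.6]],
  [[0,0,0],[0.18,5.35,6.6]],
])

```text
clock: 7.2
tool_pos: [0.4417, 0.1996, 0.1696]
eef_rot: [-0.595, 0.732, -0.252, -0.219]
contact_force: [0.3, 0.8, -0.6]
opening: 0.6
finger_force: 0.0
```

```bash
cat >> h.py <<'E'
from scipy.spatial.transform import Rotation as Ro
PIN=np.array([.4405,.0104]); W=np.radians(-1.9)
def br(p):  # world->bridge mm
    d=np.asarray(p[:2])-PIN; return np.array([np.cos(W)*d[0]+np.sin(W)*d[1],-np.sin(W)*d[0]+np.cos(W)*d[1],p[2]])*1000
def want(th,flip=1):  # target tool rotation, tilt th deg; flip=1: camera on upper side
    bx=np.array([np.cos(W),np.sin(W),0]);by=np.array([-np.sin(W),np.cos(W),0]);t=np.radians(th)
    z=-np.sin(t)*by-np.cos(t)*np.array([0,0,1]); y=bx*(1 if not flip else -1); return np.array([np.cross(y,z),y,z]).T
def rep(th,flip=1):
    s=r.get_state(); M=Ro.from_quat(s['eef_rot'])
    print('q',s['q'].round(2),'bridge mm',br(s['tool_pos']).round(1),'F',s['contact_force'].round(1),'rot left',np.degrees((Ro.from_matrix(want(th,flip))*M.inv()).as_rotvec()).round(2),'t',s['clock'])
E
python3 -c "
from h import *
rep(50)"
```

```text
q [-0.27  1.08 -1.07  1.72  0.96  1.73  1.22] bridge mm [ -5.1 189.1 169.6] F [ 0.3  0.8 -0.6] rot left [-10.75   7.29   7.08] t 7.2
```

```bash
python3 - <<'E'
from h import *
c=L('w1');P=cloud(c);im=c['im'].astype(int)
m=(im[...,0]>120)&(im[...,1]<70)&(im[...,2]<70)&(P[...,2]<.1)&(P[...,2]>.01)
Q=np.array([br(p) for p in P[m]]);print(np.percentile(Q,[.5,99.5],axis=0))
E
```

```text
[[-53.28174188 235.75369988  22.19273158]
 [121.17363857 331.13784221  46.74018317]]
```

Request:
step_arm([
  [[0.2,-1.5,-3],[-3.9,3.6,3.55]],
  [[0.2,-1.5,-3],[-3.9,3.6,3.55]],
  [[0.1,-1.5,-3],[0,0,0]],
  [[0,-0.5,-2],[0,0,0]],
  [[0,0,0],[0,0,0]],
  [[0,0,0],[0,0,0]],
  [[0,0,0],[0,0,0]],
  [[0,0,0],[0,0,0]],
  [[0,0,0],[0,0,0]],
  [[0,0,0],[0,0,0]],
])

```text
clock: 8.2
tool_pos: [0.4459, 0.151, 0.0586]
eef_rot: [-0.636, 0.66, -0.277, -0.288]
contact_force: [-0.7, 0.7, 0.5]
opening: 0.603
finger_force: 0.0
```

```bash
python3 - <<'E'
from h import *
rep(47)
im,d,c=snap('side','s2'); C=L('s2'); P=cloud(C)
q=im[200:350,220:420,::-1]; cv2.imwrite('pics/s2c.png',cv2.resize(q,None,fx=4,fy=4,interpolation=cv2.INTER_CUBIC))
E
```

```text
q [-0.28  1.29 -0.97  1.74  1.1   1.74  1.3 ] bridge mm [  0.7 140.7  58.6] F [-0.7  0.7  0.5] rot left [ 0.11 -0.07  0.29] t 8.2
```

View pics/s2c.png

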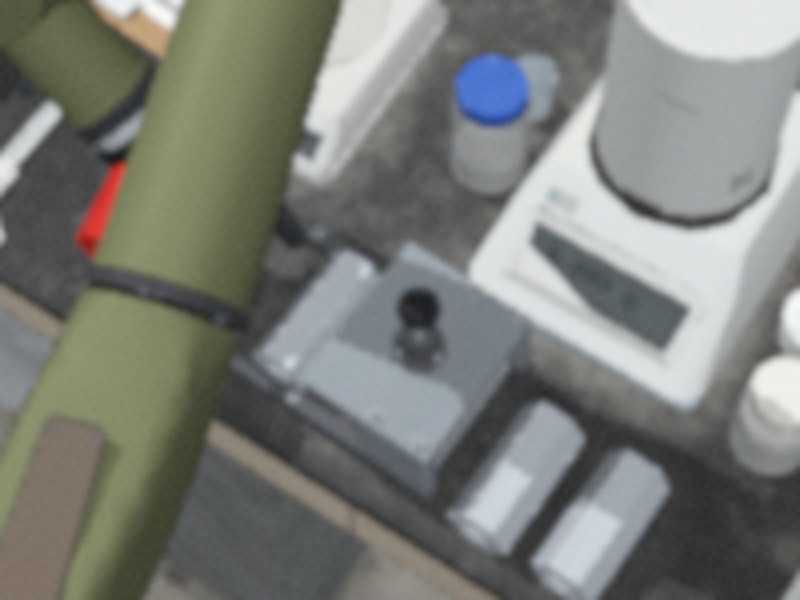

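Request:
step_arm([
  [[0,-0.4,-1.2],[0,0,0]],
  [[0,-0.4,-1.2],[0,0,0]],
  [[0,0,-1.2],[0,0,0]],
  [[0,0,-1.0],[0,0,0]],
  [[0,0,-0.3],[0,0,0]],
  [[0,-0.1,0],[0,0,0]],
  [[0,-0.1,0],[0,0,0]],
  [[0,-0.1,0],[0,0,0]],
  [[0,0,0],[0,0,0]],
  [[0,0,0],[0,0,0]],
])

```text
clock: 9.25
tool_pos: [0.4459, 0.1397, 0.0094]
eef_rot: [-0.636, 0.66, -0.277, -0.289]
contact_force: [-0.1, 0.7, -0.4]
opening: 0.599
finger_force: 0.0
```

```bash
python3 -c "
from h import *
rep(47)"
```

```text
q [-0.28  1.36 -0.93  1.74  1.17  1.7   1.28] bridge mm [  1.1 129.4   9.4] F [-0.1  0.7 -0.4] rot left [ 0.13 -0.09  0.31] t 9.25
```

Request:
step_arm([
  [[0,-0.15,0],[0,0,0]],
  [[0,-0.15,0.1],[0,0,0]],
  [[0,-0.15,0.3],[0,0,0]],
  [[0,-0.17,0.3],[0,0,0]],
  [[0,-0.2,0.28],[0,0,0]],
  [[0,-0.22,0.26],[0,0,0]],
  [[0,-0.25,0.24],[0,0,0]],
  [[0,-0.27,0.22],[0,0,0]],
  [[0,0,0],[0,0,0]],
  [[0,0,0],[0,0,0]],
])

```text
clock: 10.25
tool_pos: [0.4458, 0.1237, 0.0262]
eef_rot: [-0.636, 0.66, -0.277, -0.289]
contact_force: [0.8, -0.4, -0.6]
opening: 0.601
finger_force: 0.0
```

```bash
cat > prof.py <<'E'
from h import *
import sys
rep(float(sys.argv[1]))
im,d,c=snap('wrist',sys.argv[2]); C=L(sys.argv[2]); P=cloud(C); x,y,z=P[...,0],P[...,1],P[...,2]
B=np.stack([(np.cos(W)*(x-PIN[0])+np.sin(W)*(y-PIN[1])),(-np.sin(W)*(x-PIN[0])+np.cos(W)*(y-PIN[1])),z],-1)*1000
m=(abs(B[...,0])<20)&(B[...,2]>3)&(B[...,2]<60)
for Y in range(-30,140,4):
  k=m&(abs(B[...,1]-Y)<1); 
  if k.sum()>3: print(Y,k.sum(),np.percentile(B[k][:,2],[10,90]).round(0),end='; ')
E
python3 prof.py 47 w3
```

```text
q [-0.25  1.33 -0.94  1.78  1.16  1.7   1.28] bridge mm [  1.5 113.4  26.2] F [ 0.8 -0.4 -0.6] rot left [ 0.17 -0.11  0.32] t 10.25
-26 196 [3. 6.]; 50 255 [44. 45.]; 54 266 [44. 45.]; 58 517 [10. 46.]; 62 430 [ 9. 47.]; 66 429 [10. 48.]; 70 346 [48. 49.]; 74 635 [47. 49.]; 78 619 [43. 46.]; 82 475 [38. 41.]; 86 845 [12. 36.]; 90 1026 [24. 32.];
```

```bash
python3 prof.py 47 w4; python3 - <<'E'
from h import *
im=L('w4')['im']; cv2.imwrite('pics/w4v.png',im[::-1,::-1,::-1])
E
```

```text
q [-0.25  1.33 -0.94  1.78  1.16  1.7   1.28] bridge mm [  1.5 113.6  26.1] F [ 0.4 -0.3  1. ] rot left [ 0.16 -0.11  0.31] t 10.3
-26 236 [3. 6.]; 54 20 [44. 44.]; 58 348 [44. 45.]; 62 436 [ 8. 46.]; 66 476 [ 8. 46.]; 70 509 [ 8. 46.]; 74 499 [ 9. 46.]; 78 406 [45. 47.]; 82 954 [42. 46.]; 86 601 [36. 41.]; 90 688 [26. 34.]; 94 750 [25. 28.];
```

View pics/w4.png

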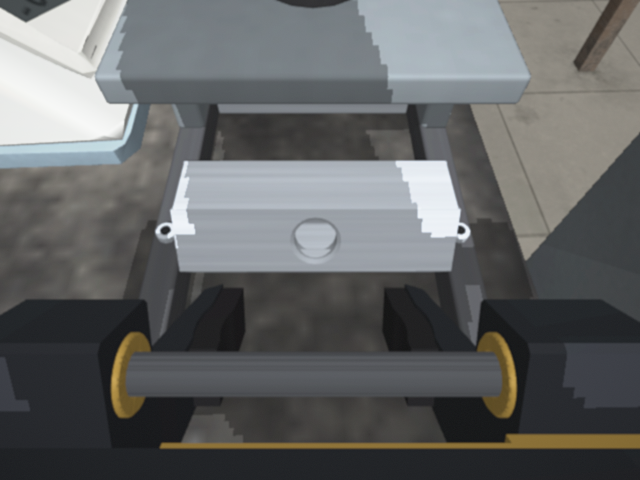

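The half-turned tool now shows the coupler rolled once: the hole is at (315,237), on the upper flat facing the open end. It was still rocking slightly. Now I'll approach for the second roll.

Request:
step_arm([
  [[0,-0.1,-0.8],[0,0,0]],
  [[0,-0.1,-0.85],[0,0,0]],
  [[0,-0.4,0],[0,0,0]],
  [[0,-0.4,0],[0,0,0]],
  [[0,-0.2,0],[0,0,0]],
  [[0,0,0],[0,0,0]],
  [[0,0,0],[0,0,0]],
  [[0,0,0],[0,0,0]],
  [[0,0,0],[0,0,0]],
  [[0,0,0],[0,0,0]],
])

```text
clock: 11.35
tool_pos: [0.4458, 0.1121, 0.0097]
eef_rot: [-0.636, 0.66, -0.277, -0.289]
contact_force: [0.6, 0.2, 0.4]
opening: 0.598
finger_force: 0.0
```

```bash
python3 prof.py 47 w5
```

```text
q [-0.24  1.36 -0.93  1.79  1.19  1.68  1.27] bridge mm [  1.9 101.8   9.7] F [0.6 0.2 0.4] rot left [ 0.14 -0.1   0.3 ] t 11.35
-26 728 [ 4. 11.]; 58 311 [44. 45.]; 62 464 [44. 45.]; 66 587 [ 8. 45.]; 70 682 [ 8. 45.]; 74 714 [ 8. 45.]; 78 637 [ 9. 45.]; 82 603 [44. 45.]; 86 1217 [38. 43.]; 90 917 [26. 36.]; 94 944 [25. 29.]; 98 83 [22. 24.];
```

Request:
step_arm([
  [[0,-0.18,0],[0,0,0]],
  [[0,-0.15,0.1],[0,0,0]],
  [[0,-0.15,0.3],[0,0,0]],
  [[0,-0.17,0.3],[0,0,0]],
  [[0,-0.2,0.28],[0,0,0]],
  [[0,-0.22,0.26],[0,0,0]],
  [[0,-0.25,0.24],[0,0,0]],
  [[0,-0.27,0.22],[0,0,0]],
  [[0,0,0],[0,0,0]],
  [[0,0,0],[0,0,0]],
])

```text
clock: 12.4
tool_pos: [0.4458, 0.0958, 0.0267]
eef_rot: [-0.636, 0.66, -0.277, -0.289]
contact_force: [0.4, -0.3, -0.9]
opening: 0.602
finger_force: 0.0
```

Request:
step_arm([
  [[0,0,0],[0,0,0]],
  [[0,0,0],[0,0,0]],
  [[0,0,0],[0,0,0]],
  [[0,0,0],[0,0,0]],
  [[0,0,-0.4],[0,0,0]],
  [[0,0,-0.4],[0,0,0]],
  [[0,0,-0.4],[0,0,0]],
  [[0,0,-0.3],[0,0,0]],
  [[0,0,0],[0,0,0]],
  [[0,0,0],[0,0,0]],
])

```text
clock: 13.4
tool_pos: [0.4457, 0.0961, 0.0116]
eef_rot: [-0.636, 0.66, -0.277, -0.289]
contact_force: [-0.7, -0.8, 0.6]
opening: 0.601
finger_force: 0.0
```

```bash
python3 prof.py 47 w6
```

```text
q [-0.21  1.35 -0.92  1.82  1.2   1.67  1.26] bridge mm [ 2.3 85.8 11.6] F [-0.7 -0.8  0.6] rot left [ 0.15 -0.13  0.3 ] t 13.4
26 96 [20. 22.]; 30 396 [27. 45.]; 34 579 [41. 45.]; 38 447 [39. 45.]; 42 274 [44. 45.]; 46 267 [44. 45.]; 50 328 [44. 45.]; 54 516 [44. 45.]; 58 1190 [39. 43.]; 62 1096 [33. 36.]; 66 1004 [26. 29.]; 70 137 [22. 24.];
```

View pics/w6.png

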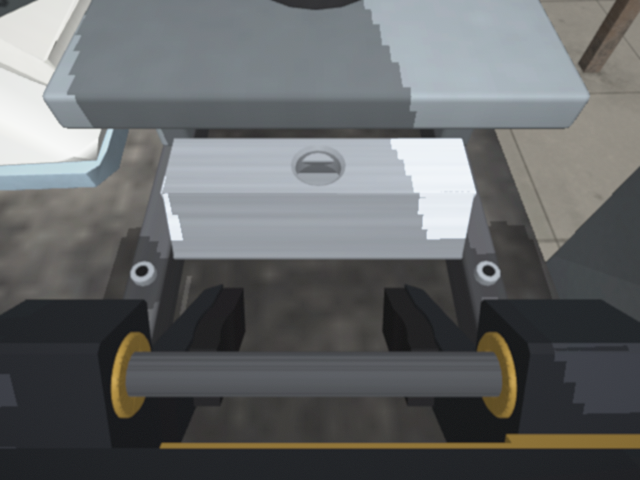

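The hole at (318,167) is on top; the coupler's centre is about 43 mm from the seat. Before pushing under the plate, I'll check the gripper's front profile in its own frame.

```bash
python3 - <<'E'
from h import *
C=L('w6'); s=r.get_state(); M=Ro.from_quat(s['eef_rot']).as_matrix()
for u,v in [(60,320),(60,380),(60,430),(315,372),(315,447),(315,470),(580,310),(580,440),(230,300),(200,330),(400,330),(215,380)]:
    p=dep(C,u,v); print((u,v),((p-s['tool_pos'])@M*1000).round(0), br(p).round(0))
print(br([*(-C['R'].T@C['t'])]), 'cam tool',((-C['R'].T@C['t']-s['tool_pos'])@M*1000).round(0))
for dy in(55,):
  for u,v in [(60,127),(300,128)]: print('plate low edge',br(dep(C,u,v-2)).round(0))
E
```

```text
(60, 320) [ 33. -45. -77.] [ 48. 120.  88.]
(60, 380) [ 27. -41. -86.] [ 43. 131.  90.]
(60, 430) [ 18. -42. -86.] [ 45. 137.  83.]
(315, 372) [ 25.   0. -80.] [  3. 128.  85.]
(315, 447) [ 17.   0. -89.] [  3. 140.  85.]
(315, 470) [  23.    0. -100.] [  3. 144.  96.]
(580, 310) [ 33.  49. -74.] [-47. 117.  86.]
(580, 440) [ 17.  43. -88.] [-41. 139.  84.]
(230, 300) [  9. -29. -11.] [32. 88. 25.]
(200, 330) [  9. -34. -33.] [ 36. 104.  40.]
(400, 330) [  4.  27. -24.] [-25. 101.  31.]
(215, 380) [ 23. -18. -80.] [ 20. 129.  83.]
[  3.0777112  147.1600201  158.28240828] cam tool [  66.   -0. -145.]
plate low edge [108.  13.  37.]
plate low edge [ 6. 60. 79.]
```

Request:
step_arm([
  [[-0.1,0,0],[-3,0.1,0.1]],
  [[-0.1,0,0],[-3,0.1,0.1]],
  [[0,-0.5,0],[0,0,0]],
  [[0,-0.5,0],[0,0,0]],
  [[0,0,0],[0,0,0]],
  [[0,0,0],[0,0,0]],
  [[0,0,0],[0,0,0]],
  [[0,0,0],[0,0,0]],
  [[0,0,0],[0,0,0]],
  [[0,0,0],[0,0,0]],
])

```text
clock: 14.45
tool_pos: [0.4438, 0.0862, 0.0117]
eef_rot: [-0.621, 0.643, -0.31, -0.322]
contact_force: [0.2, 0.7, -0.5]
opening: 0.602
finger_force: 0.0
```

```bash
python3 prof.py 53 w7; python3 - <<'E'
from h import *
C=L('w7'); s=r.get_state(); M=Ro.from_quat(s['eef_rot']).as_matrix()
T=((cloud(C)-s['tool_pos'])@M*1000).reshape(-1,3)
print()
for z in range(-90,-4,5):
    k=(abs(T[:,2]-z)<2.5)&(abs(T[:,1])<95)&(abs(T[:,0])<50)
    if k.sum()>5: print(z,k.sum(),np.percentile(T[k,0],[2,98]).round(1),np.percentile(T[k,1],[2,98]).round(0))
E
```

```text
q [-0.25  1.38 -0.88  1.79  1.17  1.73  1.26] bridge mm [ 0.7 75.8 11.7] F [ 0.2  0.7 -0.5] rot left [ 0.14 -0.09  0.11] t 14.45
-26 521 [4. 9.]; 26 72 [20. 22.]; 30 340 [27. 45.]; 34 548 [36. 45.]; 38 425 [39. 45.]; 42 264 [44. 45.]; 46 264 [44. 45.]; 50 317 [44. 45.]; 54 482 [44. 45.]; 58 1255 [39. 43.]; 62 1228 [32. 36.]; 66 1165 [25. 29.]; 70 158 [22. 24.]; 
-90 4707 [16.2 31.9] [-48.  51.]
-85 25626 [14.9 33.4] [-50.  52.]
-80 20701 [12.3 33.5] [-49.  50.]
-75 7343 [ 5.8 33.6] [-55.  55.]
-70 4259 [ 1.  33.6] [-56.  55.]
-65 1057 [-4.1 32.6] [-35.  34.]
-60 775 [-8.6  5.6] [-34.  34.]
-55 645 [-11.    2.3] [-34.  34.]
-50 429 [-11.   10.4] [-37.  34.]
-45 1641 [-10.4  10.4] [-42.  42.]
-40 1138 [-8.5 10.3] [-42.  42.]
-35 919 [ 4.  10.3] [-42.  42.]
-30 956 [-35.5  10.3] [-41.  41.]
-25 5528 [-36.7  10. ] [-42.  42.]
-20 5566 [-33.7   9.9] [-41.  40.]
-15 2840 [-30.3  10. ] [-38.  55.]
-10 1198 [-8.3 10.2] [-64.  62.]
-5 13653 [-1.7 39.4] [-61.  59.]
```

Request:
step_arm([
  [[0,-0.15,0],[0,0,0]],
  [[0,-0.2,0],[0,0,0]],
  [[0,-0.35,0],[0,0,0]],
  [[0,-0.4,0],[0,0,0]],
  [[0,-0.4,0],[0,0,0]],
  [[0,-0.4,0],[0,0,0]],
  [[0,-0.4,0],[0,0,0]],
  [[0,-0.4,0],[0,0,0]],
  [[0,-0.2,0],[0,0,0]],
  [[0,0,0],[0,0,0]],
])

```text
clock: 15.5
tool_pos: [0.4437, 0.0565, 0.0117]
eef_rot: [-0.621, 0.643, -0.31, -0.323]
contact_force: [0.2, 1.4, -1.0]
opening: 0.598
finger_force: 1.0
```

```bash
python3 prof.py 53 w8
```

```text
q [-0.21  1.37 -0.86  1.84  1.2   1.72  1.25] bridge mm [ 1.7 46.2 11.7] F [ 0.2  1.4 -1. ] rot left [ 0.19 -0.1   0.13] t 15.5
30 926 [40. 42.]; 34 1281 [32. 37.]; 38 1227 [25. 30.]; 42 289 [22. 24.];
```

Request:
step_arm([
  [[0,-0.2,0],[0,0,0]],
  [[0,-0.25,0],[0,0,0]],
  [[0,-0.25,0],[0,0,0]],
  [[0,-0.25,0],[0,0,0]],
  [[0,-0.15,0],[0,0,0]],
  [[0,-0.1,0],[0,0,0]],
  [[0,-0.05,0],[0,0,0]],
  [[0,-0.05,0],[0,0,0]],
  [[0,0,0],[0,0,0]],
  [[0,0,0],[0,0,0]],
])

```text
clock: 16.55
tool_pos: [0.4437, 0.0441, 0.0116]
eef_rot: [-0.621, 0.643, -0.31, -0.322]
contact_force: [-0.1, 2.8, -0.8]
opening: 0.601
finger_force: 1.4
```

```bash
python3 prof.py 53 w9
```

```text
q [-0.19  1.37 -0.86  1.86  1.21  1.71  1.25] bridge mm [ 2.1 33.8 11.6] F [-0.1  2.8 -0.8] rot left [ 0.15 -0.09  0.11] t 16.55
22 80 [10. 11.]; 26 729 [25. 28.]; 30 147 [22. 24.];
```

Request:
step_arm([
  [[0,-0.05,0],[0,0,0]],
  [[0,-0.05,0],[0,0,0]],
  [[0,-0.05,0],[0,0,0]],
  [[0,-0.05,0],[0,0,0]],
  [[0,-0.05,0],[0,0,0]],
  [[0,-0.05,0],[0,0,0]],
  [[0,0,0],[0,0,0]],
  [[0,0,0],[0,0,0]],
  [[0,0,0],[0,0,0]],
  [[0,0,0],[0,0,0]],
])

```text
clock: 17.6
tool_pos: [0.4438, 0.0412, 0.0116]
eef_rot: [-0.621, 0.643, -0.31, -0.322]
contact_force: [-0.2, 4.1, -0.1]
opening: 0.603
finger_force: 1.8
```

```bash
python3 prof.py 53 w10
```

```text
q [-0.19  1.37 -0.86  1.87  1.22  1.71  1.25] bridge mm [ 2.3 30.9 11.6] F [-0.2  4.1 -0.1] rot left [ 0.14 -0.08  0.11] t 17.6
22 31 [12. 13.]; 26 778 [21. 24.];
```

Request:
step_arm([
  [[0,-0.05,0],[0,0,0]],
  [[0,-0.05,0],[0,0,0]],
  [[0,-0.05,0],[0,0,0]],
  [[0,0,0],[0,0,0]],
  [[0,0,0],[0,0,0]],
  [[0,0,0],[0,0,0]],
  [[0,0,0],[0,0,0]],
  [[0,0,0],[0,0,0]],
  [[0,0,0],[0,0,0]],
  [[0,0,0],[0,0,0]],
])

```text
clock: 18.65
tool_pos: [0.4438, 0.0409, 0.0115]
eef_rot: [-0.622, 0.644, -0.309, -0.321]
contact_force: [-0.0, 8.4, 0.4]
opening: 0.6
finger_force: 3.0
```

```bash
python3 prof.py 53 w11
```

```text
q [-0.18  1.37 -0.86  1.87  1.22  1.7   1.25] bridge mm [ 2.3 30.6 11.5] F [-0.   8.4  0.4] rot left [-0.01 -0.08  0.1 ] t 18.65
18 42 [5. 6.]; 22 48 [15. 16.]; 26 634 [22. 24.];
```

Request:
step_arm([
  [[0,-0.05,0],[0,0,0]],
  [[0,-0.05,0],[0,0,0]],
  [[0,0,0],[0,0,0]],
  [[0,0.3,0],[0,0,0]],
  [[0,0.6,0],[0,0,0]],
  [[0,1.0,0],[0,0,0]],
  [[0,1.5,0],[0,0,0]],
  [[0,1.5,0],[0,0,0]],
  [[0,0,0],[0,0,0]],
  [[0,0,0],[0,0,0]],
])

```text
clock: 19.7
tool_pos: [0.4437, 0.0881, 0.0117]
eef_rot: [-0.622, 0.643, -0.311, -0.322]
contact_force: [-0.4, -0.4, -0.0]
opening: 0.599
finger_force: 0.0
```

```bash
python3 prof.py 53 w12; python3 - <<'E'
from h import *
im=L('w12')['im']; cv2.imwrite('pics/w12v.png',im[:,:,::-1])
C=L('w12');P=cloud(C);x,y,z=P[...,0],P[...,1],P[...,2]
Y=-np.sin(W)*(x-PIN[0])+np.cos(W)*(y-PIN[1]);X=np.cos(W)*(x-PIN[0])+np.sin(W)*(y-PIN[1])
for a in(-50,-40,-20,0,20,40,50):
    k=(abs(X*1000-a)<5)&(z>.021)&(z<.026)&(Y>.01)&(Y<.05); print(a,k.sum(),np.percentile(Y[k]*1000,[50,95]).round(1) if k.any() else '')
E
```

```text
q [-0.26  1.38 -0.88  1.78  1.17  1.73  1.26] bridge mm [ 0.6 77.8 11.7] F [-0.4 -0.4 -0. ] rot left [ 0.17 -0.08  0.06] t 19.7
14 221 [40. 42.]; 18 1044 [ 8. 39.]; 22 1069 [14. 32.]; 26 767 [20. 25.]; -50 190 [25.3 26.6]
-40 266 [25.5 26.7]
-20 261 [25.4 26.7]
0 262 [25.4 26.6]
20 258 [25.3 26.7]
40 244 [25.2 26.4]
50 261 [25.3 26.3]
```

View pics/w12v.png

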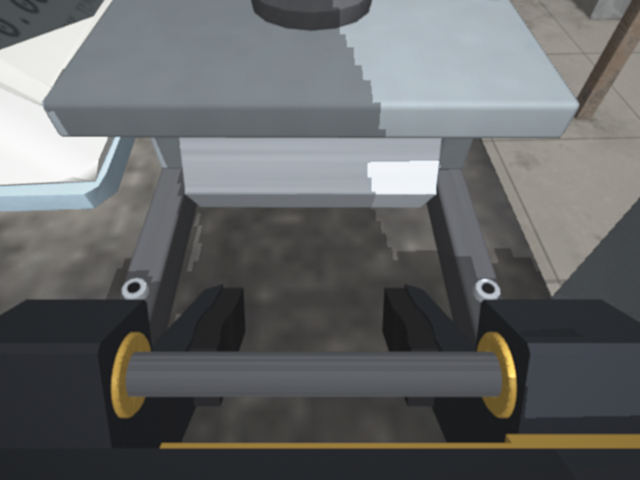

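The wrist view shows the coupler seated under the plate at rows 138–207, square to the fence: its side edge measures 26.3–26.7 mm all along. Next, I rise, set the tool upright, close the fingers and check clearance near the knob.

Request:
step_arm([
  [[0,0.3,3],[0,0,0]],
  [[0,0.2,4.5],[0,0,0]],
  [[0,0,4.8],[0,0,0]],
  [[0,0,4.8],[7.5,-0.25,0]],
  [[0,0,3],[7.6,-0.25,0]],
  [[0,0,0],[7.6,-0.25,0]],
  [[0,0,0],[7.6,-0.25,0]],
  [[0,0,0],[7.6,-0.25,0]],
  [[0,0,0],[7.6,-0.25,0]],
  [[0,0,0],[7.5,-0.25,0]],
], fingers=0)

```text
clock: 20.75
tool_pos: [0.4435, 0.0917, 0.2129]
eef_rot: [-0.695, 0.719, 0.001, 0.0]
contact_force: [0.2, -0.0, -1.1]
opening: 0.001
finger_force: 0.0
```

```bash
python3 - <<'E'
from h import *
rep(0)
P=cloud(L('side0')).reshape(-1,3)
for zl in(.15,.2,.3):
    k=(P[:,2]>zl)&(P[:,2]<.6)&(P[:,0]>.47)&(P[:,0]<.8)&(abs(P[:,1])<.25)
    print(zl,k.sum(),np.percentile(P[k],[1,99],axis=0).round(3).tolist() if k.any() else '')
im,d,c=snap('wrist','w13'); P=cloud(L('w13')).reshape(-1,3)
k=(abs(P[:,0]-.44)<.03)&(abs(P[:,1]-.0104)<.03)&(P[:,2]>.158)&(P[:,2]<.175)
print(k.sum(),P[k].mean(0).round(4) if k.any() else '', rect(P,k) if k.any() else '')
E
```

```text
q [ 0.46  0.91 -1.44  2.06  1.01  1.18  1.66] bridge mm [  0.3  81.4 212.9] F [ 0.2 -0.  -1.1] rot left [-0.12 -0.1   0.02] t 20.75
0.15 3268 [[0.624, -0.141, 0.155], [0.754, -0.01, 0.334]]
0.2 2868 [[0.624, -0.14, 0.204], [0.755, -0.01, 0.334]]
0.3 1935 [[0.625, -0.139, 0.301], [0.756, -0.008, 0.334]]
4018 [0.4422 0.0103 0.1638] ((441.9990539550781, 10.200053215026855), (30.755084991455078, 31.67801856994629), 88.08106994628906)
```

Request:
step_arm([
  [[0,-2,0],[0,0,0]],
  [[0,-2,0],[0,0,0]],
  [[-0.1,-2,0],[0,0,0]],
  [[0,-2.1,0],[0,0,0]],
  [[0,0,-1.5],[0,0,0]],
  [[0,0,-1],[0,0,0]],
  [[0,0,0],[0,0,0]],
  [[0,0,0],[0,0,0]],
  [[0,0,0],[0,0,0]],
  [[0,0,0],[0,0,0]],
])

```text
clock: 21.8
tool_pos: [0.4429, 0.012, 0.1881]
eef_rot: [-0.695, 0.719, 0.0, -0.001]
contact_force: [-0.2, 0.1, -0.2]
opening: 0.002
finger_force: 0.0
```

```bash
python3 -c "
from h import *
rep(0);print(r.get_state()['tool_pos'])"
```

```text
q [ 0.62  0.94 -1.4   2.12  1.07  1.14  1.78] bridge mm [  2.4   1.7 188.1] F [-0.2  0.1 -0.2] rot left [ 0.11 -0.12 -0.03] t 21.8
[0.44293842 0.01201952 0.18805976]
```

Request:
step_arm([
  [[-0.1,-0.15,-1],[0,0,0]],
  [[0,0,-0.8],[0,0,0]],
  [[0,0,-0.4],[0,0,0]],
  [[0,0,-0.4],[0,0,0]],
  [[0,0,-0.4],[0,0,0]],
  [[0,0,-0.4],[0,0,0]],
  [[0,0,-0.4],[0,0,0]],
  [[0,0,-0.4],[0,0,0]],
  [[0,0,-0.4],[0,0,0]],
  [[0,0,0],[0,0,0]],
])

```text
clock: 22.8
tool_pos: [0.4419, 0.0105, 0.1412]
eef_rot: [-0.695, 0.719, 0.001, -0.001]
contact_force: [-0.2, 0.1, 0.4]
opening: 0.005
finger_force: 0.0
```

Request:
step_arm([
  [[0,0,-0.2],[0,0,0]],
  [[0,0,-0.2],[0,0,0]],
  [[0,0,-0.1],[0,0,0]],
  [[0,0,-0.1],[0,0,0]],
  [[0,0,0],[0,0,0]],
  [[0,0,0],[0,0,0]],
  [[0,0,0],[0,0,0]],
  [[0,0,0],[0,0,0]],
  [[0,0,0],[0,0,0]],
  [[0,0,0],[0,0,0]],
])

```text
clock: 23.8
tool_pos: [0.4422, 0.0107, 0.1364]
eef_rot: [-0.695, 0.719, -0.0, -0.001]
contact_force: [-0.4, -1.3, 8.6]
opening: 0.009
finger_force: 4.2
```

Request:
step_arm([
  [[0,0,-0.1],[0,0,0]],
  [[0,0,-0.1],[0,0,0]],
  [[0,0,0],[0,0,0]],
  [[0,0,0],[0,0,0]],
  [[0,0,0],[0,0,0]],
  [[0,0,0],[0,0,0]],
  [[0,0,0],[0,0,0]],
  [[0,0,0],[0,0,0]],
  [[0,0,0],[0,0,0]],
  [[0,0,0],[0,0,0]],
])

```text
clock: 24.8
tool_pos: [0.4422, 0.0107, 0.1362]
eef_rot: [-0.696, 0.718, -0.001, -0.001]
contact_force: [-5.1, -3.9, 27.4]
opening: 0.005
finger_force: 13.7
```

Request:
step_arm([
  [[0,0,0.2],[0,0,0]],
  [[0,0,0.4],[0,0,0]],
  [[0,0,1],[0,0,0]],
  [[0,0,2],[0,0,0]],
  [[0,1,3],[0,0,0]],
  [[0,2,4],[0,0,0]],
  [[0,3,1],[0,0,0]],
  [[0,3,0],[0,0,0]],
  [[0,0,0],[0,0,0]],
  [[0,0,0],[0,0,0]],
])

```text
clock: 25.8
tool_pos: [0.4415, 0.1001, 0.2498]
eef_rot: [-0.696, 0.718, -0.0, -0.002]
contact_force: [0.8, 0.4, 0.4]
opening: 0.003
finger_force: 0.0
```

```bash
python3 - <<'E'
from h import *
rep(0)
im,d,c=snap('wrist','w14'); P=cloud(L('w14')).reshape(-1,3)
k=(abs(P[:,0]-.442)<.03)&(abs(P[:,1]-.0104)<.03)&(P[:,2]>.124)&(P[:,2]<.175)
print(k.sum(),np.percentile(P[k][:,2],[5,50,95]).round(4) if k.any() else '')
P=cloud(L('w13')).reshape(-1,3)
k=(abs(P[:,0]-.442)<.03)&(abs(P[:,1]-.0104)<.03)&(P[:,2]>.124)&(P[:,2]<.175)
print('before',np.percentile(P[k][:,2],[5,50,95]).round(4))
E
```

```text
q [ 0.45  0.81 -1.41  2.02  0.9   1.16  1.76] bridge mm [ -1.9  89.7 249.8] F [0.8 0.4 0.4] rot left [ 0.16 -0.16 -0.08] t 25.8
2259 [0.1308 0.1341 0.1356]
before [0.1609 0.1642 0.1655]
```

The knob dropped exactly 30 mm, from 164 to 134 mm in the same view. The pin is therefore fully in the sight hole, and the arm is clear. Handing in.

```bash
python3 -c "
from plant import r
print(r.finish_job())"
```

```text
the job is handed in; nothing more can be done
None
```

The coupler was rolled over two flats until its hole was on top and slid flush against the fence, and the plunger was pressed the full 30 mm into the sight hole; I handed the job in at about 26 s with the arm clear.

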